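# Key the loaded wash tray onto the carrier stack and latch the hold-down bar

## Task

Load the parts-washer carrier: slide the round tray with the compressor wheel along the ledge onto the tray already in the carrier, and turn it until its notch drops over the yellow drive key and it lies flat and fully home. Then swing the sprung hold-down bar down over it and slide the bar sideways fully under the catch, behind its nib, so that it stays latched when you let go. Slide the tray, do not lift it off; never touch the compressor wheel, and leave the other things on the bench where they are.

Things in the scene. Friction and masses are not known exactly. Their poses are not given: they have to be found in the camera images.
- carrier: Fixed green carrier. Origin: on the bench under the nest's centre. Its +y points along the ledge, +x to the bar's hinge, -x to the catch. Base plate 262 x 200 x 12 mm. Fence ring round the nest, radius 81.5 to 86.5 mm, top z = 47, open to +y. Two hinge lugs at x = 100, up to z = 107 mm. Catch: x = -88 to -98, y = -12 to 21.5, up to z = 111 mm.
- ledge_mid (a point): Middle of the carrier's flat steel loading ledge, on its top, 39.5 mm above the bench (carrier y = 204 mm). Ledge from carrier y = 87 to 320 mm, 165 mm wide, open at its outer end; two guide rails 149 mm apart, 4 mm thick, rise 10 mm above it.
- base_tray: Lower tray, bare metal, fixed in the nest at any angle, outer radius 80 mm. Origin: centre of its underside, 12 mm over the bench. Pocket of radius 74 mm, floor at its z = 18, rim at z = 27 mm (0.5 mm below the ledge).
- drive_key (a point): Middle of the top of the yellow drive key in the lower tray's pocket, on that tray's own +x axis: key 11 mm wide, radius 60 to 74 mm, top at the tray's z = 24 mm (6 mm above the pocket floor). A yellow stripe on the rim marks it.
- top_tray: Upper tray, bare metal, loose, round, radius 72 mm, 0.3 to 0.7 kg; starts on the ledge at any angle. Origin: centre of underside. Floor 8 mm thick, rim to z = 14. Through notch at its +x, 16 mm wide, radius 56 outwards, yellow marks beside it. Home: origin 18 mm above the lower tray's, +x axes alike, flat; else one side rides 6 mm high on the key. Slides easily (friction 0.3).
- pillar_a (a point): Top of one of the upper tray's three upright steel pillars, 12 mm thick, at radius 62 mm, tops 48 mm above the tray's underside; this one stands 60 degrees from the tray's +x axis (towards its +y).
- pillar_b (a point): Top of the pillar at 180 degrees, opposite the notch.
- pillar_c (a point): Top of the pillar at -60 degrees.
- wheel: Silver compressor wheel fixed on the centre stud of the upper tray, 69 mm across, 28 mm high, underside 8 mm above the tray's underside; the 10 mm stud ends 45 mm above the tray's underside. The wheel must not be touched.
- hold_bar (a joint): Angle of the hold-down bar in rad: 0 upright, held there by a torsion spring; 1.57 level over the tray; end stop 1.605. It swings towards -x of the carrier. Spring 0.15 N m upright, 0.4 N m level. Latched it rests at about 1.56 under the catch's lip; to pass under the nib at the lip's edge it must be held beyond 1.59.
- bar_sleeve (a joint): Slide of the bar along its hinge pin in m, towards +y of the carrier: starts at 0 to 0.006; below 0.003 the bar swings past the catch freely; 0.022 is fully under the lip; end stop 0.023. Light friction, 1 to 2 N.
- bar_grip (a point): Middle of the red grip at the end of the bar, 238 mm from the hinge axis; grip 40 mm long, 16 mm wide along the hinge axis, 13 mm thick; the steel bar is 12 mm wide and 8 mm thick. A rubber foot under the bar's middle comes to 5 mm above the stud of a tray that is home.
- bar_pivot (a point): Fixed point on the hinge axis (parallel to the carrier's y), in the bar's middle plane while bar_sleeve is 0: carrier x = 100, y = -22, z = 95 mm.
- catch_lip (a point): Fixed point under the middle of the catch's lip, 100 mm above the bench, about where the top of the latched bar lies. The catch is a post with a lip open towards carrier -y; a nib 2.5 mm thick hangs 3 mm down from the lip's open edge; the latched bar sits behind it (bar_sleeve over 0.019).
- dial_gauge: Bystander: dial gauge lying flat, 108 x 56 x 18 mm. Origin: centre of its underside.
- blanking_cap_1: Bystander: yellow blanking cap, 62 mm across, 17 mm high. Origin: centre of its underside.
- long_wrench: Bystander: combination wrench lying flat, 224 x 39 x 10 mm. Origin: centre of its underside.
Things that resemble listed ones, but are neither listed nor needed, are in the scene too. Of the things that look like the top_tray, the larger one is meant.

How it is judged:
By the outcome, as a careful person would: the job done as asked, in the order asked, and still so for the second after the job is handed in, with the robot touching nothing.
It also fails if it takes over 72 s, if anything falls off the work surface, if the arm or the gripper's body presses on something with over 40 N, if the wrist force passes 120 N, or if a joint passes its speed limit or range.

## Robot

A 6-joint arm with a two-finger parallel gripper is mounted at the origin on a cart in front of the work surface, level with it; the furniture and walls round the work are solid. World frame = base frame: x ahead of the robot, y to its left, z up, the work surface at z = 0. Lengths are in m, angles in degrees, forces in N, time in s.
With the tool pointing down it reaches from about 0.25 to 0.725 m from the base axis. Payload 9.7 kg.
Tool frame: the origin (TCP) lies at the very end of the fingers, on their centre line; the grasp point (between the pads) lies 19 mm behind it; z points along the fingers, y is the line along which they close (so a half turn about z gives the same grasp; the last joint's range is limited). The gripper opens to 85 mm and grips with 20 to 120 N. Pads are 22 mm wide; open, the fingers measure 114 mm over their backs; the gripper's body (76 mm by 85 mm) begins 54 mm behind the grasp point. The pads swing forward as they close: fully open they stand 13 mm farther back than shut.
Start: joints at [0, 4.979, 10.078, 95.1, 0, 90], TCP at [0.55, -0, 0.231] pointing down, gripper open.
Joint ranges: [-179.16, 179.16], [-48.56, 103.87], [-65.8, 70.77], [-126.05, 130.52], [-82.76, 87.17], [-180, 180]. Speed limits (degrees/s): [127.2, 127.2, 147.25, 180, 180, 180].

## Interface

Orientations are given as [roll, pitch, yaw] about the fixed x, y, z axes, in that order (R = Rz(yaw) Ry(pitch) Rx(roll)).
In Python, from workcell import bot gives the robot as it stands.
- The arm moves only by the tool step_arm, never from a script. Its argument "targets" is a list of rows, each a list of 3 entries, a list of its own where there are three numbers: the opening, from 0 (shut) to 1 (fully open), then the shift along the world's x, y, z in mm, then the turn, a rotation vector about the world's x, y, z in rad. In form: [[grip, [tx, ty, tz], [wx, wy, wz]], ...]. A call has 1 to 8 rows; each row is the pose to reach, as a shift and turn from the pose commanded when the call began; what a row does not reach only later rows make up. A row lasts 1/10 s, in which the tool goes at most 50 mm and 8.59 degrees, less where a joint would pass 70% of its speed; a pose out of reach is approached as far as the arm can. A call with a gripper value outside its range is refused whole. The fingers move at their own pace and stop on an object; "force" is the grip in N (left out, the last holds). Time passes only in rows, so rows that repeat a pose let the fingers close. It gives the time, the measured TCP pose, the force, the opening and the grip force at its end, in the units of the state.
- bot.get_obs(): the state, without advancing time (a new reading comes with each control period).
- bot.camera(name): name is "scene" or "side" or "wrist"; returns (picture, depth): 384x512x3 uint8, red, green, blue; 384x512 float32, m along the optical axis (not along the pixel's ray), 0 where there is no reading.
- bot.camera_params(name): a dict with "K" (3x3 intrinsics, pixels), "R" (3x3) and "t" (3): a world point X has camera coordinates R X + t. Camera axes: x right, y down, z forward; pixel columns grow to the right and rows downward; lengths in m; the calibration is good to about 2 mm. A picture is of the moment at which its call begins: read the wrist's pose just before it. camera_params takes no time and is no camera call; for the wrist camera it gives the pose at the moment of the call.
- bot.job_done(): hands the job in; it is judged then, once.
The state is a dict: "time": time; "q": joint angles; "qd": joint speeds; "joint_efforts": joint torques, N m; "ee_pos": TCP position; "tcp_rot": TCP orientation; "wrist_force": force on the tool from outside, world axes, zero at the start; "torque": the same for the moment, N m; "opening": finger opening in m; "grasp_force": force on a finger pad.
Only numpy, scipy, OpenCV 4.12 (cv2) and the standard library are available. Lean on these libraries where they do the work, as an engineer would, in place of code of your own. Each camera call takes 0.05 s, during which the arm holds its last target. There are 200 camera calls.

## Working session

There is one attempt and no reset: what is moved stays moved. The work goes in short steps, Python scripts to look and compute and a tool call to move; the robot and the scene stay as the last step left them, time stands still between calls to the robot, and variables do not carry over. Pictures are saved under pics/ and viewed, at most 12 in all, crops included, and the job is handed in when it is done.

Besides the shell and the picture viewer there is one more tool, called after "Call:" as name(argument=value, ...) on one line, values as JSON. step_arm: Moves the arm, as the interface text tells. Its arguments: {"type":"object","properties":{"targets":{"type":"array","items":{"type":"array"}},"force":{"type":"number"}},"required":["targets"]}

```bash
mkdir -p pics; ls
cat > h.py <<'E'
import numpy as np, cv2
from workcell import bot
def snap(n,f):
    P=bot.camera_params(n); im,d=bot.camera(n)
    cv2.imwrite(f'pics/{f}.png',im[:,:,::-1]); np.savez(f'pics/{f}.npz',im=im,d=d,K=P['K'],R=P['R'],t=P['t'])
def px(f,u,v,z=None):
    s=np.load(f'pics/{f}.npz'); K,R,t=s['K'],s['R'],s['t']
    r=np.linalg.inv(K)@[u,v,1]
    c=-R.T@t
    if z is None:
        d=s['d'][int(round(v)),int(round(u))]; return R.T@(r*d-t)
    w=R.T@r; return c+w*(z-c[2])/w[2]
def proj(f,X):
    s=np.load(f'pics/{f}.npz'); c=s['R']@np.asarray(X)+s['t']; p=s['K']@c; return p[:2]/p[2]
E
python3 - <<'E'
from h import *
for n in('scene','side'):
    snap(n,n+'0'); P=bot.camera_params(n); print(n,(-P['R'].T@P['t']).round(3),P['K'][0,0])
a=cv2.imread('pics/scene0.png');b=cv2.imread('pics/side0.png')
cv2.imwrite('pics/both0.png',np.vstack([cv2.resize(a,(800,600))]))
print(bot.get_obs())
E
```

```text
pics
scene [-0.154  0.804  0.971] 438.3412116331819
side [ 0.43  -1.135  1.19 ] 440.0710586655918
{'time': 0.1, 'q': array([1.26784283e-03, 5.00761415e+00, 1.00410944e+01, 9.51029808e+01,
       2.12551470e-03, 9.00001666e+01]), 'qd': array([ 0.04031341, -0.0107455 ,  0.27906445,  0.01712761,  0.0606445 ,
       -0.00296945]), 'joint_efforts': array([ 5.47294949e-04, -5.21561801e+01,  4.65652657e+01,  1.59993977e-02,
       -1.19309320e-06, -5.24902489e-06]), 'ee_pos': array([5.49780959e-01, 2.27382810e-05, 2.30676017e-01]), 'tcp_rot': array([-1.79930499e+02, -2.12531108e-03,  9.00010987e+01]), 'wrist_force': array([-0.06198026,  0.02635762,  0.08771769]), 'torque': array([-0.01068065,  0.03445377,  0.06968702]), 'grasp_force': 0.0, 'opening': 0.08518284117033548}
```

View pics/both0.png

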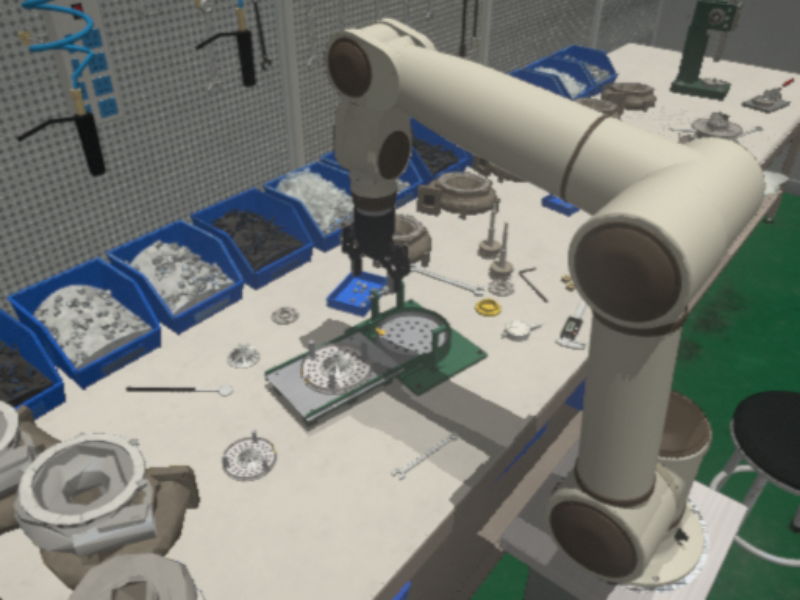

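View pics/side0.png

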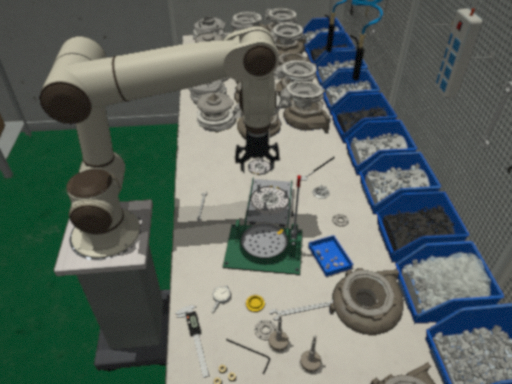

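The scene view (800 px wide) shows the carrier at (415,340), with the loading ledge running to the lower left and a tray with a wheel on it at (335,367). A similar tray lies on the bench at (250,458). In the side view the upright bar's red grip is at about (298,180) and the nest is at (264,242). I'll check enlarged crops.

Run:
```python
from h import *
snap('wrist','wrist0')
a=cv2.imread('pics/scene0.png')[180:310,140:320];b=cv2.imread('pics/side0.png')[140:280,200:330]
cv2.imwrite('pics/c0.png',cv2.resize(a,None,fx=4.4,fy=4.4,interpolation=cv2.INTER_CUBIC))
cv2.imwrite('pics/c1.png',np.hstack([cv2.resize(b,None,fx=4,fy=4,interpolation=cv2.INTER_CUBIC), cv2.resize(cv2.imread('pics/wrist0.png'),(280,210))[[*range(210)]+[0]*350]]))
for u,v in [(335/1.5625,367/1.5625),(250/1.5625,458/1.5625),(415/1.5625,330/1.5625)]: print(px('scene0',u,v))
for u,v in [(298,180),(264,242),(270,197)]: print(px('side0',u,v))
```

```text
[0.59288604 0.07445951 0.06006386]
[0.57933134 0.31474644 0.0141346 ]
[ 0.5681956  -0.15588064  0.02605192]
[ 0.6532671  -0.17423874  0.34345919]
[ 0.56186759 -0.12911039  0.02719717]
[0.60469491 0.04987357 0.07132193]
```

View pics/c0.png

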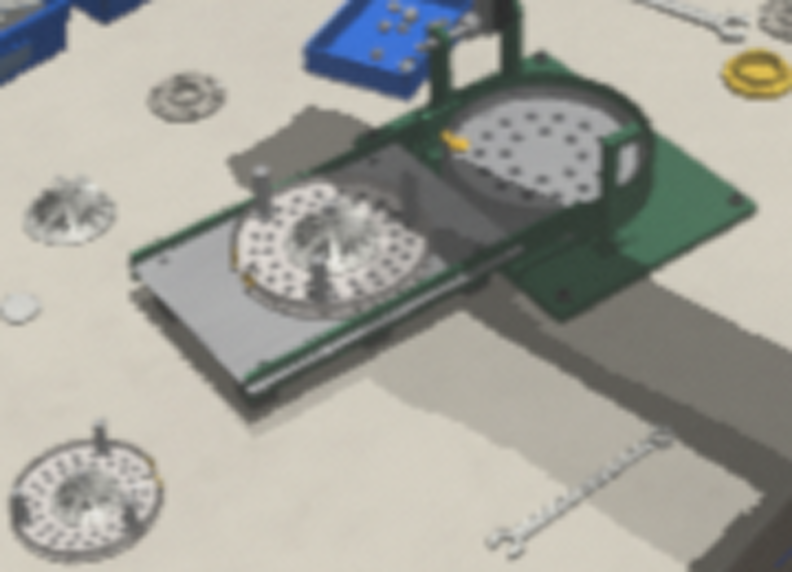

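View pics/c1.png

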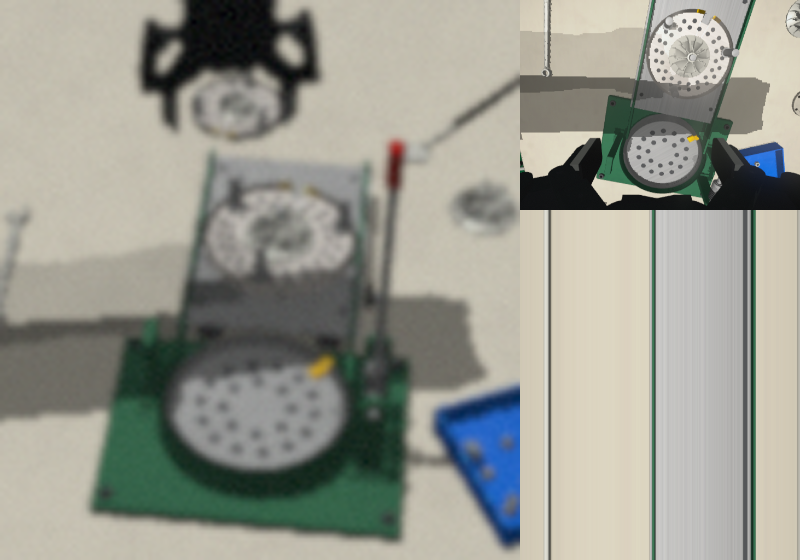

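The crops show two look-alikes. The tray on the ledge is at scene crop (330,250) and about 145 mm across. The one on the bench at (85,500) is smaller. The larger one on the ledge is meant. Its yellow notch marks face the ledge's outer end, while the drive key is at scene crop (455,142), towards the hinge. The wrist view covers all of this, so I'll enlarge it.

Run:
```python
from h import *
a=cv2.imread('pics/wrist0.png')[0:384,130:512]
cv2.imwrite('pics/c2.png',cv2.resize(a,None,fx=1.5625,fy=1.5625,interpolation=cv2.INTER_CUBIC))
```

```text
(no output)
```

View pics/c2.png

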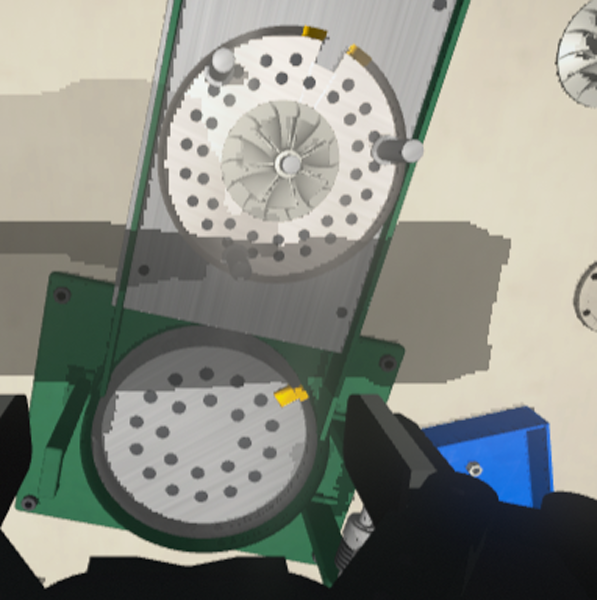

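The enlarged wrist view shows:

- **Upper tray:** stud top at (290,164) and pillar tops at (222,59), (413,151) and about (237,262). The notch is between the yellow marks at (314,33) and (357,51).
- **Lower tray:** drive key at about (290,396).
- **Base plate:** bolts at (62,295), (30,503) and (388,362).

Run:
```python
from h import *
f='wrist0'
q=lambda u,v,z=None: (px(f,130+u/1.5625,v/1.5625,z)*1000).round(1)
for n,u,v,z in [('stud',290,164,.0845),('pL',222,59,.0875),('pR',413,151,.0875),('pB',237,262,.0875),('m1',314,33,.0535),('m2',357,51,.0535),('notchin',330,62,.0475),
 ('key',285,397,.036),('keyrimstripe',302,394,.039),('b1',62,295,.012),('b2',30,503,.012),('b3',388,362,.012)]:
    print(n,q(u,v,z),q(u,v))
# pocket floor via depth: points of z~0.03 plane ; rim z~.039
s=np.load('pics/wrist0.npz');K,R,t,d=s['K'],s['R'],s['t'],s['d']
v,u=np.mgrid[:384,:512]
X=((np.stack([(u-K[0,2])/K[0,0],(v-K[1,2])/K[1,1],np.ones_like(u)],-1)*d[...,None]-t)@R)
np.save('pics/X.npy',X)
m=(X[...,2]>.026)&(X[...,2]<.034)&(d>0)
n,l,st,c=cv2.connectedComponentsWithStats(m.astype(np.uint8))
for i in range(1,n):
    if st[i,4]>1500:
        p=X[l==i]; print(st[i],np.median(p,0).round(4))
        (cx,cy),r=cv2.minEnclosingCircle(p[:,:2].astype(np.float32)); print('circ',cx,cy,r)
for lo,hi in [(.045,.051),(.036,.042)]:
    m=(X[...,2]>lo)&(X[...,2]<hi); n,l,st,c=cv2.connectedComponentsWithStats(m.astype(np.uint8))
    for i in range(1,n):
        if st[i,4]>1500: p=X[l==i]; print(lo,st[i],np.median(p,0).round(4),cv2.minEnclosingCircle(p[:,:2].astype(np.float32)))
P=bot.camera_params('wrist'); print(-P['R'].T@P['t'],P['R'])
```

```text
stud [604.7  62.6  84.5] [604.6  62.6  85. ]
pL [568.  112.4  87.5] [568.1 112.6  86.4]
pR [666.7  69.2  87.5] [666.9  69.2  87. ]
pB [578.2  11.1  87.5] [578.4  10.6  85.1]
m1 [619.6 130.1  53.5] [619.5 130.1  53.8]
m2 [643.6 121.2  53.5] [643.9 121.3  52.7]
notchin [630.8 116.5  47.5] [633.  117.7  38.4]
key [618.9 -95.3  36. ] [619.1 -95.8  34.9]
keyrimstripe [629.8 -91.5  39. ] [629.8 -91.4  39.2]
b1 [463.5 -28.9  12. ] [464.5 -27.6  16.3]
b2 [ 426.9 -199.9   12. ] [ 428.3 -196.7   16.2]
b3 [697.1 -79.2  12. ] [695.6 -77.6  15.9]
[  194   222   133   117 11950] [ 0.5624 -0.1314  0.029 ]
circ 0.562779426574707 -0.13257193565368652 0.07444970309734344
0.045 [ 181    0  216  355 3190] [ 0.5417 -0.0489  0.0477] ((0.5535804629325867, -0.035345837473869324), 0.1830078661441803)
0.045 [  235    20   151   158 14158] [0.6056 0.0666 0.0468] ((0.605097234249115, 0.06249287351965904), 0.06961524486541748)
0.036 [  186     0   238   349 17288] [ 0.6019 -0.003   0.0385] ((0.6123529672622681, -0.027652062475681305), 0.19783255457878113)
[0.55114134 0.07245189 0.37232258] [[ 9.99999453e-01  7.72359383e-04 -7.04778953e-04]
 [ 9.41263185e-04 -9.58481162e-01  2.85154303e-01]
 [-4.55275748e-04 -2.85154810e-01 -9.58481365e-01]]
```

Call:
step_arm(targets=[[0.5,[6,40,-20],[0,0,0.13]],[0.5,[12,80,-50],[0,0,0.26]],[0.5,[18.3,112.5,-80],[0,0,0.4]],[0.5,[18.3,112.5,-90],[0,0,0.53]],[0.5,[18.3,112.5,-100],[0,0,0.634]],[0.5,[18.3,112.5,-110],[0,0,0.634]],[0.5,[18.3,112.5,-110],[0,0,0.634]],[0.5,[18.3,112.5,-110],[0,0,0.634]]], force=60)

```text
time: 0.95
ee_pos: [0.5683, 0.1123, 0.1215]
tcp_rot: [-180.0, -0.0, 126.2]
wrist_force: [-0.1, -0.5, -0.5]
opening: 0.0427
grasp_force: 0.0
```

Run:
```python
from h import *
o=bot.get_obs();print(o['ee_pos'],o['tcp_rot'],o['opening'],o['time'])
snap('wrist','wrist1');snap('scene','scene1')
a=cv2.resize(cv2.imread('pics/wrist1.png'),None,fx=1.2,fy=1.2);b=cv2.resize(cv2.imread('pics/scene1.png')[180:300,150:310],None,fx=1.15,fy=3.84)
cv2.imwrite('pics/c3.png',a)
print(proj('wrist1',[.5681,.1125,.0875])*1.2)
```

```text
[0.56827014 0.11225348 0.12147541] [-1.79997771e+02 -2.05411652e-03  1.26165426e+02] 0.04274902860730952 0.95
[297.47286558 272.94148408]
```

View pics/c3.png

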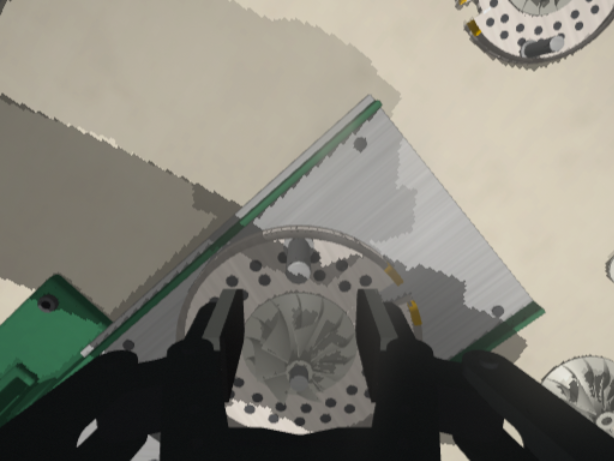

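The pillar top is at (299,268), between the fingers, against a predicted (297,273). That fits within about 2 mm, so I descend and close.

Call:
step_arm(targets=[[0.5,[0,0,-30],[0,0,0]],[0.5,[0,0,-62],[0,0,0]],[0.3,[0,0,-62],[0,0,0]],[0.1,[0,0,-62],[0,0,0]],[0.05,[0,0,-62],[0,0,0]],[0.05,[0,0,-62],[0,0,0]],[0.05,[0,0,-62],[0,0,0]]], force=60)

```text
time: 1.75
ee_pos: [0.5689, 0.1127, 0.0607]
tcp_rot: [179.9, 0.0, 126.3]
wrist_force: [-1.2, 0.0, 3.1]
opening: 0.0099
grasp_force: 58.9
```

Call:
step_arm(targets=[[0.05,[6.2,4.0,0],[0,0,-0.119]],[0.05,[12.9,7.2,0],[0,0,-0.239]],[0.05,[19.8,9.7,0],[0,0,-0.358]],[0.05,[27.1,11.3,0],[0,0,-0.477]],[0.05,[34.4,12.0,0],[0,0,-0.597]],[0.05,[34.4,12.0,0],[0,0,-0.597]]])

```text
time: 2.35
ee_pos: [0.6042, 0.1248, 0.0607]
tcp_rot: [179.8, -0.0, 92.0]
wrist_force: [0.5, 0.6, 6.3]
opening: 0.0096
grasp_force: 59.3
```

Run:
```python
from h import *
o=bot.get_obs();print(o['ee_pos'],o['tcp_rot'],o['opening'],o['wrist_force'])
snap('wrist','wrist2');snap('side','side2')
a=cv2.resize(cv2.imread('pics/wrist2.png'),(400,300));b=cv2.resize(cv2.imread('pics/side2.png')[150:270,210:310],(400,480))
c=np.zeros((480,800,3),np.uint8);c[:300,:400]=a;c[:,400:]=b
cv2.imwrite('pics/c4.png',c)
```

```text
[0.60415418 0.12483228 0.06069893] [ 1.79839066e+02 -3.25624749e-02  9.19944110e+01] 0.009563630670444133 [0.5222076  0.60424762 6.25470955]
```

View pics/c4.png

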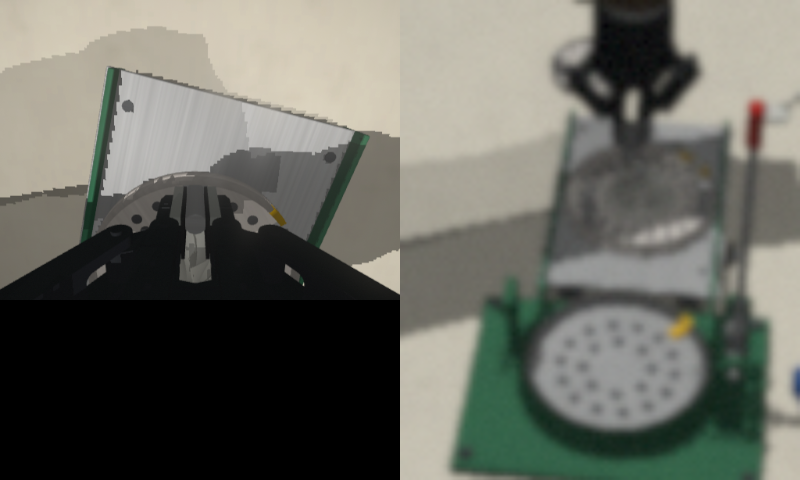

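The tray turned with the grip: its yellow mark now sits at the upper right in the side crop at (690,160), on the same side as the key at (682,328). I'll refine the key's direction by colour.

Run:
```python
from h import *
for f,(u0,u1,v0,v1) in {'wrist0':(290,340,235,270),'side2':(370-5,395,0,0),'side0':(275,290,222,240)}.items():
    s=np.load(f'pics/{f}.npz')
    h=cv2.cvtColor(s['im'],cv2.COLOR_RGB2HSV)
    if f=='side2': u0,u1,v0,v1=274,290,222,242
    m=np.zeros(h.shape[:2],bool); m[v0:v1,u0:u1]=True
    m&=(h[...,0]>15)&(h[...,0]<35)&(h[...,1]>130)
    ys,xs=np.nonzero(m); print(f,len(xs),xs.mean(),ys.mean())
    P=np.array([px(f,x,y) for x,y in zip(xs,ys)]); 
    c=np.array([.5627,-.1326]) 
    r=P[:,:2]-c; a=np.degrees(np.arctan2(r[:,1],r[:,0])); R=np.hypot(*r.T)
    for lo,hi in [(0,.0735),(.0735,.1)]:
        k=(R>lo)&(R<hi); 
        if k.any(): print(k.sum(),R[k].mean(),a[k].mean(),np.ptp(a[k]),P[k,2].mean())
# pocket rim circle fit from side0 and wrist0 depth : floor pts boundary
from scipy.optimize import least_squares
for f in('wrist0','side2'):
    s=np.load(f'pics/{f}.npz');K,R,t,d=s['K'],s['R'],s['t'],s['d']
    v,u=np.mgrid[:384,:512]
    X=((np.stack([(u-K[0,2])/K[0,0],(v-K[1,2])/K[1,1],np.ones_like(u)],-1)*d[...,None]-t)@R)
    # fence ring top z 47, r81.5-86.5
    q=X[(abs(X[...,2]-.047)<.003)&(np.hypot(X[...,0]-.5627,X[...,1]+.1326)<.092)&(np.hypot(X[...,0]-.5627,X[...,1]+.1326)>.078)&(X[...,1]<-.12)]
    g=least_squares(lambda p:np.hypot(q[:,0]-p[0],q[:,1]-p[1])-.084,[.5627,-.1326],loss='soft_l1',f_scale=.002); print(f,len(q),g.x,q[:,2].mean())
    q=X[(abs(X[...,2]-.030)<.003)&(np.hypot(X[...,0]-.5627,X[...,1]+.1326)<.08)]; print('floor',cv2.minEnclosingCircle(q[:,:2].astype(np.float32)),q[:,2].mean())
# upper tray marks now and stud, side2
s=np.load('pics/side2.npz');h=cv2.cvtColor(s['im'],cv2.COLOR_RGB2HSV)
m=(h[...,0]>15)&(h[...,0]<35)&(h[...,1]>110);m[:185]=0;m[205:]=0;m[:,:265]=0;m[:,295:]=0
ys,xs=np.nonzero(m);print([(x,y) for x,y in zip(xs,ys)]); print((px('side2',xs.mean(),ys.mean(),.0535)*1000).round(1))
```

```text
wrist0 175 315.57142857142856 252.4857142857143
108 0.06749508217057486 33.767236354402606 8.941387604552308 0.03417603692819392
66 0.07758202416004376 32.10654607640402 17.99499547101328 0.037037482937663804
side2 17 280.1764705882353 231.05882352941177
10 0.06777166778084251 31.7179612074575 6.731595525375717 0.03757223582895032
6 0.07772383394273778 33.23751244898667 9.482003915584354 0.03912016728391434
side0 20 280.15 230.95
10 0.06743427140170774 32.96013049347796 13.901089636392228 0.037033448035659104
10 0.08073403346362001 34.42257615019842 15.55173253383009 0.03481992471461325
wrist0 1184 [ 0.56275405 -0.13044986] 0.04578332091926584
floor ((0.562779426574707, -0.13257193565368652), 0.07444970309734344) 0.029038389811518787
side2 110 [ 0.56156995 -0.13282063] 0.04727303187544517
floor ((0.5622210502624512, -0.1276392638683319), 0.07364020496606827) 0.03067183298855411
[]
[nan nan nan]<stdin>:28: RuntimeWarning: Mean of empty slice.
  ret = ret.dtype.type(ret / rcount)
```

Call:
step_arm(targets=[[0.05,[-5.6,-24.4,0],[0,0,0]],[0.05,[-11.2,-48.7,0],[0,0,0]],[0.05,[-16.8,-73.1,0],[0,0,0]],[0.05,[-22.5,-97.5,0],[0,0,0]],[0.05,[-28.1,-121.8,0],[0,0,0.01]],[0.05,[-33.7,-146.2,0],[0,0,0.017]],[0.05,[-37.6,-164,0],[0,0,0.017]],[0.05,[-38.8,-170,0],[0,0,0.017]]])

```text
time: 3.25
ee_pos: [0.564, -0.0466, 0.0606]
tcp_rot: [179.9, -0.0, 93.2]
wrist_force: [0.2, 2.9, 5.3]
opening: 0.01
grasp_force: 59.4
```

Call:
step_arm(targets=[[0.05,[-2,-9,0],[0,0,0]],[0.05,[-3.5,-17,0],[0,0,0]],[0.05,[-4.7,-22,0],[0,0,0]],[0.05,[-4.9,-24,0],[0,0,0]],[0.05,[-4.9,-24,0],[0,0,0]]])

```text
time: 3.75
ee_pos: [0.5582, -0.0696, 0.0583]
tcp_rot: [-179.9, -0.0, 93.1]
wrist_force: [-0.8, 0.2, -3.9]
opening: 0.0096
grasp_force: 58.4
```

Call:
step_arm(targets=[[0.05,[0,0,-3],[0,0,0]],[0.05,[0,0,-6],[0,0,0]],[0.05,[0,0,-9],[0,0,0]],[0.05,[0,0,-9],[0,0,0]]])

```text
time: 4.15
ee_pos: [0.5593, -0.0693, 0.0512]
tcp_rot: [179.9, 0.0, 93.1]
wrist_force: [-2.7, 1.0, 4.2]
opening: 0.0099
grasp_force: 59.3
```

Call:
step_arm(targets=[[0.3,[0,0,0],[0,0,0]],[0.35,[0,0,0],[0,0,0]],[0.35,[0,0,0],[0,0,0]],[0.35,[0,0,30],[0,0,0]],[0.35,[0,0,80],[0,0,0]],[0.35,[-5,30,120],[0,0,0]],[0.35,[-10,70,160],[0,0,0]],[0.35,[-10,80,180],[0,0,-0.05]]])

```text
time: 4.95
ee_pos: [0.549, 0.0124, 0.2333]
tcp_rot: [179.8, -0.0, 90.3]
wrist_force: [-0.6, -0.3, -0.1]
opening: 0.0302
grasp_force: 0.0
```

Run:
```python
from h import *
o=bot.get_obs();print(o['ee_pos'],o['tcp_rot'],o['wrist_force'],o['time'])
snap('wrist','wrist3');snap('side','side3')
for f in('wrist3','side3'):
    s=np.load(f'pics/{f}.npz');K,R,t,d=s['K'],s['R'],s['t'],s['d']
    v,u=np.mgrid[:384,:512]
    X=((np.stack([(u-K[0,2])/K[0,0],(v-K[1,2])/K[1,1],np.ones_like(u)],-1)*d[...,None]-t)@R)
    r=np.hypot(X[...,0]-.5627,X[...,1]+.132)
    q=X[(r<.052)&(r>.037)&(X[...,2]<.055)&(X[...,2]>.03)&(d>0)]
    A=np.c_[q[:,:2]-[.5627,-.132],np.ones(len(q))]
    for _ in range(5):
        w=np.linalg.lstsq(A,q[:,2],rcond=None)[0]; k=abs(A@w-q[:,2])<.003; A,q=A[k],q[k]
    print(f,len(q),w)
a=cv2.resize(cv2.imread('pics/wrist3.png'),(440,330));b=cv2.resize(cv2.imread('pics/wrist3.png')[200:330,185:330],(669,600))
cv2.imwrite('pics/c5.png',cv2.imread('pics/wrist3.png')[150:384,150:400].repeat(1,0) if 0 else cv2.resize(cv2.imread('pics/wrist3.png')[130:384,130:400],None,fx=2.3,fy=2.3,interpolation=cv2.INTER_CUBIC))
```

```text
[0.54895277 0.01243143 0.23329735] [ 1.79835115e+02 -2.65318913e-02  9.02658101e+01] [-0.56008048 -0.32492353 -0.0503592 ] 4.95
wrist3 1861 [0.00101536 0.00069601 0.03698583]
side3 188 [-0.00597939 -0.00335099  0.04012246]
```

View pics/c5.png

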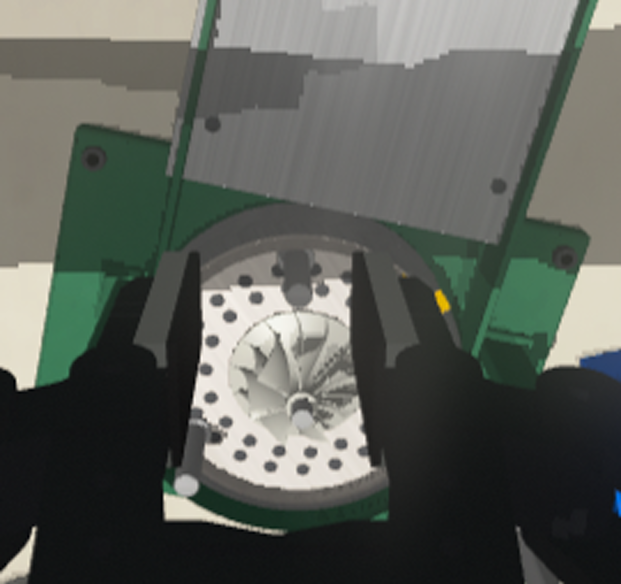

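The tray floor fits a flat plane at z ≈ 0.037 with slopes of about 0.001, where riding on the key would give 0.045. The rim stripe at (443,300) lines up with the covered notch side, so the tray is home. Next I locate the bar's grip from two views.

Run:
```python
from h import *
o=bot.get_obs();print(o['q'])
snap('scene','scene3')
rays=[]
for f,(u0,u1,v0,v1) in {'side3':(285,310,165,200),'side0':(285,310,165,200),'scene3':(150,400,50,260),'scene0':(150,400,50,260)}.items():
    s=np.load(f'pics/{f}.npz');h=cv2.cvtColor(s['im'],cv2.COLOR_RGB2HSV)
    m=np.zeros(h.shape[:2],bool); m[v0:v1,u0:u1]=True
    m&=((h[...,0]<8)|(h[...,0]>172))&(h[...,1]>140)&(h[...,2]>50)
    n,l,st,c=cv2.connectedComponentsWithStats(m.astype(np.uint8))
    for i in range(1,n):
        if st[i,4]>8:
            P=np.array([px(f,x,y) for y,x in zip(*np.nonzero(l==i))]);print(f,st[i],c[i],np.median(P,0).round(4),P.min(0).round(3),P.max(0).round(3))
print('exp grip scene,side',proj('scene3',[.6557,-.1746,.333]),proj('side3',[.6557,-.1746,.333]),proj('side3',[.6578,-.1648,.333]))
```

```text
[1.27165191e+00 4.71440738e+00 1.01375722e+01 9.50752807e+01
 1.43927145e-02 9.09887330e+01]
side3 [298 176   2  10  15] [298.33333333 179.66666667] [ 0.654  -0.176   0.3501] [ 0.43  -1.135  0.326] [ 0.656 -0.169  1.19 ]
side0 [298 176   2  10  15] [298.33333333 179.66666667] [ 0.6533 -0.1761  0.3488] [ 0.652 -0.179  0.327] [ 0.656 -0.171  0.356]
exp grip scene,side [249.4148901  122.48409408] [298.60373279 182.70162188] [298.72880211 180.49357519]
```

Call:
step_arm(targets=[[0.7,[5,-20,15],[0,0,0.14]],[0.7,[10,-45,30],[0,0,0.28]],[0.7,[15,-70,45],[0,0,0.42]],[0.7,[20,-100,60],[0,0,0.56]],[0.7,[24,-130,75],[0,0,0.7]],[0.7,[28.5,-155,81],[0,0,0.84]],[0.7,[28.5,-170,81],[0,0,0.98]],[0.7,[28.5,-170,81],[0,0,1.12]]])

```text
time: 5.9
ee_pos: [0.5774, -0.1624, 0.3092]
tcp_rot: [-179.9, -0.1, 154.6]
wrist_force: [0.5, 0.9, 0.5]
opening: 0.0599
grasp_force: 0.0
```

Call:
step_arm(targets=[[0.7,[0,0,0],[0,0,0.14]],[0.7,[0,0,0],[0,0,0.233]],[0.7,[0,0,0],[0,0,0.233]],[0.7,[0,0,0],[0,0,0.233]]])

```text
time: 6.3
ee_pos: [0.5773, -0.16, 0.3102]
tcp_rot: [-180.0, -0.1, 167.6]
wrist_force: [1.1, 0.5, 1.0]
opening: 0.06
grasp_force: 0.0
```

Run:
```python
from h import *
o=bot.get_obs();print(o['ee_pos'],o['tcp_rot'],o['q'],o['time'])
snap('wrist','wrist4');snap('side','side4');snap('scene','scene4')
c=np.zeros((420,800,3),np.uint8)
c[:,:400]=cv2.resize(cv2.imread('pics/side4.png')[110:215,230:330],(400,420))
p=proj('scene4',[.6557,-.1746,.333]).astype(int)
c[:300,400:]=cv2.resize(cv2.imread('pics/scene4.png')[p[1]-60:p[1]+60,p[0]-80:p[0]+80],(400,300))
cv2.imwrite('pics/c6.png',c);print(p)
```

```text
[ 0.57733627 -0.160037    0.31015082] [-1.79998563e+02 -8.87001830e-02  1.67570050e+02] [-1.54903817e+01  1.51309872e+01  3.06875784e+01  1.05645088e+02
 -6.17032071e-03 -3.06042848e+00] 6.3
[249 122]
```

View pics/c6.png

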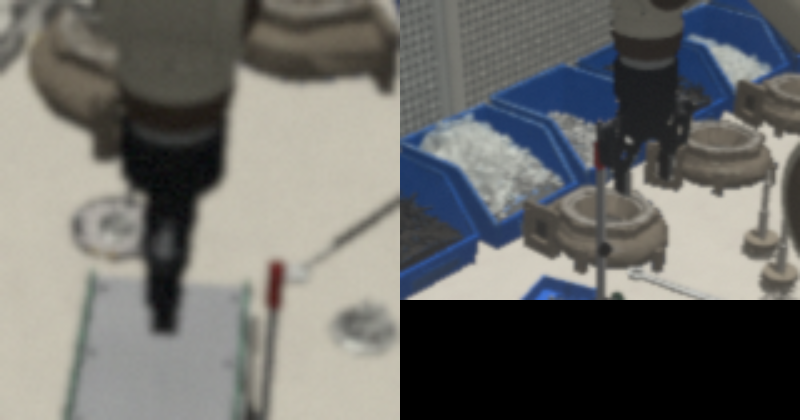

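The grip is at scene px (249,124), as predicted, with the fingers to its right. I move in so the fingers straddle it and close.

Call:
step_arm(targets=[[0.7,[26,-4,1],[0,0,0]],[0.7,[52,-8,2],[0,0,0]],[0.7,[78.5,-13,3],[0,0,0]],[0.7,[78.5,-13,3],[0,0,0]],[0.7,[78.5,-13,3],[0,0,0]],[0.4,[78.5,-13,3],[0,0,0]]], force=30)

```text
time: 7.05
ee_pos: [0.6553, -0.1724, 0.3149]
tcp_rot: [-180.0, 0.0, 167.7]
wrist_force: [0.1, 0.4, 0.6]
opening: 0.0463
grasp_force: 0.0
```

Call:
step_arm(targets=[[0.2,[0,0,0],[0,0,0]],[0.1,[0,0,0],[0,0,0]],[0.1,[0,0,0],[0,0,0]],[0.1,[0,0,0],[0,0,0]]])

```text
time: 7.45
ee_pos: [0.6556, -0.1725, 0.3156]
tcp_rot: [-180.0, 0.1, 167.7]
wrist_force: [-0.5, 1.2, 6.0]
opening: 0.0155
grasp_force: 31.6
```

Gripped, with an opening of 15.5 mm on the 16 mm grip. Next I slide gently towards carrier -y to feel the sleeve's zero stop.

Call:
step_arm(targets=[[0.1,[-0.4,-2,0],[0,0,0]],[0.1,[-0.4,-2,0],[0,0,0]]])

```text
time: 7.65
ee_pos: [0.6553, -0.1744, 0.3157]
tcp_rot: [180.0, 0.1, 167.7]
wrist_force: [-0.2, 0.9, 7.0]
opening: 0.0158
grasp_force: 31.8
```

Call:
step_arm(targets=[[0.1,[-0.4,-2,0],[0,0,0]],[0.1,[-0.4,-2,0],[0,0,0]]])

```text
time: 7.85
ee_pos: [0.655, -0.1761, 0.3156]
tcp_rot: [179.9, 0.1, 167.8]
wrist_force: [-0.8, 1.9, 6.3]
opening: 0.0154
grasp_force: 32.1
```

Call:
step_arm(targets=[[0.1,[-0.4,-2,0],[0,0,0]],[0.1,[-0.4,-2,0],[0,0,0]]])

```text
time: 8.05
ee_pos: [0.6548, -0.1775, 0.3156]
tcp_rot: [179.9, 0.1, 167.8]
wrist_force: [0.7, 4.3, 6.4]
opening: 0.0156
grasp_force: 33.4
```

Call:
step_arm(targets=[[0.1,[0.6,2.7,0],[0,0,0]],[0.1,[0.6,2.7,0],[0,0,0]]])

```text
time: 8.25
ee_pos: [0.6552, -0.1753, 0.3156]
tcp_rot: [180.0, 0.1, 167.8]
wrist_force: [-0.0, 0.9, 6.2]
opening: 0.0157
grasp_force: 31.7
```

Call:
step_arm(targets=[[0.1,[-20.4,4.4,-0.9],[0,0,0]],[0.1,[-40.6,8.8,-3.6],[0,0,0]],[0.1,[-60.6,13.1,-8.2],[0,0,0]],[0.1,[-80,17.3,-14.4],[0,0,0]],[0.1,[-99,21.4,-22.4],[0,0,0]],[0.1,[-117,25.3,-32.1],[0,0,0]],[0.1,[-117,25.3,-32.1],[0,0,0]]])

```text
time: 8.95
ee_pos: [0.5367, -0.1497, 0.2824]
tcp_rot: [179.9, 0.0, 167.8]
wrist_force: [0.6, 1.6, 2.4]
opening: 0.016
grasp_force: 31.7
```

Call:
step_arm(targets=[[0.1,[-17.2,3.7,-11.2],[0,0,0]],[0.1,[-33.4,7.2,-23.9],[0,0,0]],[0.1,[-48.5,10.5,-38.1],[0,0,0]],[0.1,[-62.2,13.4,-53.5],[0,0,0]],[0.1,[-74.7,16.1,-70.1],[0,0,0]],[0.1,[-85.7,18.5,-87.7],[0,0,0]],[0.1,[-95.1,20.5,-106.2],[0,0,0]],[0.1,[-95.1,20.5,-106.2],[0,0,0]]])

```text
time: 9.75
ee_pos: [0.4425, -0.1296, 0.1748]
tcp_rot: [180.0, -0.1, 167.8]
wrist_force: [-1.6, 3.6, 3.2]
opening: 0.0157
grasp_force: 30.3
```

Call:
step_arm(targets=[[0.1,[-7.8,1.8,-19.4],[0,0,0]],[0.1,[-14,3.2,-39.3],[0,0,0]],[0.1,[-18.5,4.2,-59.7],[0,0,0]],[0.1,[-18.5,4.2,-59.7],[0,0,0]]])

```text
time: 10.15
ee_pos: [0.425, -0.1257, 0.1155]
tcp_rot: [180.0, -0.1, 167.8]
wrist_force: [0.4, 2.1, 1.9]
opening: 0.0158
grasp_force: 29.6
```

Call:
step_arm(targets=[[0.1,[-2.6,0.6,-10],[0,0,0]],[0.1,[-2.7,0.7,-20.7],[0,0,0]],[0.1,[-2.7,0.7,-20.7],[0,0,0]]])

```text
time: 10.45
ee_pos: [0.4223, -0.1251, 0.0948]
tcp_rot: [180.0, -0.0, 167.8]
wrist_force: [0.9, 1.1, 1.9]
opening: 0.0159
grasp_force: 29.6
```

Call:
step_arm(targets=[[0.1,[-0.9,0.2,-12],[0,0,0]],[0.1,[-0.8,0.2,-22],[0,0,0]],[0.1,[-0.8,0.2,-26],[0,0,0]],[0.1,[-0.8,0.2,-26],[0,0,0]]])

```text
time: 10.85
ee_pos: [0.4215, -0.1249, 0.0692]
tcp_rot: [180.0, 0.0, 167.8]
wrist_force: [2.3, 1.2, 1.2]
opening: 0.0154
grasp_force: 29.6
```

Call:
step_arm(targets=[[0.1,[0,0,-2],[0,0,0]],[0.1,[0,0,-2],[0,0,0]]])

```text
time: 11.05
ee_pos: [0.4215, -0.1249, 0.0677]
tcp_rot: [-180.0, 0.0, 167.8]
wrist_force: [0.6, 2.5, 1.6]
opening: 0.0159
grasp_force: 29.7
```

Call:
step_arm(targets=[[0.1,[0,0,-2],[0,0,0]],[0.1,[0,0,-2],[0,0,0]]])

```text
time: 11.25
ee_pos: [0.4215, -0.125, 0.0656]
tcp_rot: [-180.0, 0.0, 167.7]
wrist_force: [1.6, 2.5, 1.2]
opening: 0.0155
grasp_force: 29.7
```

Call:
step_arm(targets=[[0.1,[0,0,-2],[0,0,0]],[0.1,[0,0,-2],[0,0,0]]])

```text
time: 11.45
ee_pos: [0.4215, -0.1249, 0.0635]
tcp_rot: [-180.0, 0.0, 167.8]
wrist_force: [2.6, 0.9, 2.0]
opening: 0.0157
grasp_force: 29.7
```

Call:
step_arm(targets=[[0.1,[0,0,-2],[0,0,0]],[0.1,[0,0,-2],[0,0,0]]])

```text
time: 11.65
ee_pos: [0.4216, -0.125, 0.0615]
tcp_rot: [180.0, 0.0, 167.8]
wrist_force: [3.6, 1.0, 1.7]
opening: 0.0157
grasp_force: 29.7
```

Run:
```python
from h import *
snap('side','side5');snap('scene','scene5')
p=proj('side5',[.5,-.14,.09]).astype(int); q=proj('scene5',[.47,-.14,.09]).astype(int)
c=np.zeros((600,800,3),np.uint8)
c[:300]=cv2.resize(cv2.imread('pics/side5.png')[p[1]-30:p[1]+30,p[0]-80:p[0]+80],(800,300),interpolation=cv2.INTER_CUBIC)
c[300:]=cv2.resize(cv2.imread('pics/scene5.png')[q[1]-45:q[1]+15,q[0]-80:q[0]+80],(800,300),interpolation=cv2.INTER_CUBIC)
cv2.imwrite('pics/c7.png',c)
# heights of bar by depth in both views
for f in('side5','scene5'):
    s=np.load(f'pics/{f}.npz');K,R,t,d=s['K'],s['R'],s['t'],s['d']
    v,u=np.mgrid[:384,:512]
    X=((np.stack([(u-K[0,2])/K[0,0],(v-K[1,2])/K[1,1],np.ones_like(u)],-1)*d[...,None]-t)@R)-[.5626,-.132,0]
    cx=X[...,0]*.977-X[...,1]*.211; cy=X[...,0]*.211+X[...,1]*.977; z=X[...,2]
    for x0 in(-.06,-.04,-.02,0.02,.05,.07):
        m=(abs(cx-x0)<.007)&(abs(cy+.02)<.012)&(z>.082)&(z<.13); print(f,x0,m.sum(),np.median(z[m]).round(4) if m.any() else '',np.median(cy[m]).round(4) if m.any() else '')
```

```text
side5 -0.06 18 0.0949 -0.0244
side5 -0.04 18 0.0945 -0.0231
side5 -0.02 15 0.0965 -0.0238
side5 0.02 18 0.0979 -0.0242
side5 0.05 18 0.0985 -0.0259
side5 0.07 18 0.1002 -0.0251
scene5 -0.06 14 0.0927 -0.0153
scene5 -0.04 14 0.0942 -0.0171
scene5 -0.02 15 0.0944 -0.0172
scene5 0.02 10 0.0947 -0.0183
scene5 0.05 13 0.0969 -0.018
scene5 0.07 14 0.0981 -0.0202
```

View pics/c7.png

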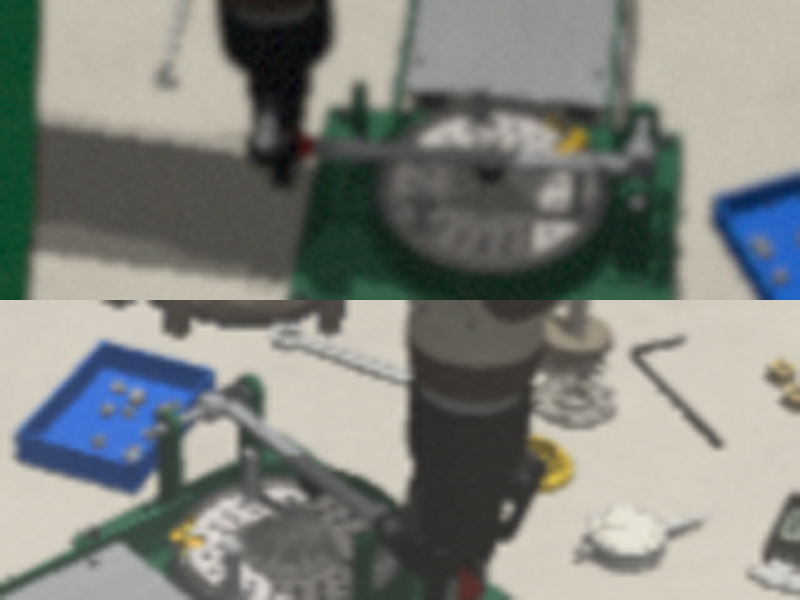

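The side crop shows the bar level over the tray, with the fingers on the red grip at (300,145). The depth slope gives about 1.61 rad, so the bar is at the end stop. Now I slide it sideways.

Call:
step_arm(targets=[[0.1,[0.6,3,0],[0,0,0]],[0.1,[1.3,6,0],[0,0,0]],[0.1,[1.9,9,0],[0,0,0]],[0.1,[2.6,12,0],[0,0,0]],[0.1,[2.6,12,0],[0,0,0]]])

```text
time: 12.25
ee_pos: [0.4242, -0.1127, 0.0617]
tcp_rot: [-180.0, 0.0, 167.8]
wrist_force: [4.7, -1.8, 2.2]
opening: 0.0157
grasp_force: 29.7
```

Call:
step_arm(targets=[[0.1,[0.5,2.5,0],[0,0,0]],[0.1,[1.1,5,0],[0,0,0]],[0.1,[1.6,7.5,0],[0,0,0]],[0.1,[2,9.5,0],[0,0,0]],[0.1,[2,9.5,0],[0,0,0]]])

```text
time: 12.75
ee_pos: [0.4263, -0.1034, 0.0618]
tcp_rot: [-180.0, 0.0, 167.8]
wrist_force: [6.4, -2.9, 2.3]
opening: 0.0157
grasp_force: 29.7
```

Call:
step_arm(targets=[[0.1,[0.2,1.2,0],[0,0,0]],[0.1,[0.4,2.2,0],[0,0,0]],[0.1,[0.4,2.2,0],[0,0,0]]])

```text
time: 13.05
ee_pos: [0.4267, -0.1013, 0.0618]
tcp_rot: [-180.0, 0.1, 167.7]
wrist_force: [6.5, -1.9, 1.6]
opening: 0.0157
grasp_force: 29.7
```

Call:
step_arm(targets=[[0.1,[0.2,1,0],[0,0,0]],[0.1,[0.4,2,0],[0,0,0]],[0.1,[0.4,2,0],[0,0,0]]])

```text
time: 13.35
ee_pos: [0.4271, -0.0993, 0.0618]
tcp_rot: [-180.0, 0.1, 167.7]
wrist_force: [4.9, -3.2, 1.4]
opening: 0.0154
grasp_force: 29.7
```

Run:
```python
from h import *
o=bot.get_obs();print(o['wrist_force'],o['torque'])
snap('side','side6');snap('scene','scene6')
p=proj('side6',[.5,-.14,.09]).astype(int); q=proj('scene6',[.47,-.14,.09]).astype(int)
c=np.zeros((600,800,3),np.uint8)
c[:300]=cv2.resize(cv2.imread('pics/side6.png')[p[1]-30:p[1]+30,p[0]-80:p[0]+80],(800,300),interpolation=cv2.INTER_CUBIC)
c[300:]=cv2.resize(cv2.imread('pics/scene6.png')[q[1]-45:q[1]+15,q[0]-80:q[0]+80],(800,300),interpolation=cv2.INTER_CUBIC)
cv2.imwrite('pics/c8.png',c)
for f in('side5','scene5','side6','scene6'):
    s=np.load(f'pics/{f}.npz');K,R,t,d=s['K'],s['R'],s['t'],s['d']
    v,u=np.mgrid[:384,:512]
    X=((np.stack([(u-K[0,2])/K[0,0],(v-K[1,2])/K[1,1],np.ones_like(u)],-1)*d[...,None]-t)@R)-[.5626,-.132,0]
    cx=X[...,0]*.977-X[...,1]*.211; cy=X[...,0]*.211+X[...,1]*.977; z=X[...,2]
    for x0 in(-.07,-.05,-.03,0.02,.05,.07):
        m=(abs(cx-x0)<.006)&(abs(cy+.01)<.03)&(z>.088)&(z<.11); print(f,x0,m.sum(),np.median(z[m]).round(4) if m.any() else '',np.median(cy[m]).round(4) if m.any() else '')
```

```text
[ 4.92848262 -3.18670519  1.40835704] [-0.47104553 -1.18067831 -0.25128531]
side5 -0.07 12 0.095 -0.0238
side5 -0.05 13 0.0943 -0.0219
side5 -0.03 13 0.0955 -0.0221
side5 0.02 14 0.0979 -0.0259
side5 0.05 14 0.0974 -0.0272
side5 0.07 13 0.099 -0.0253
scene5 -0.07 2 0.0925 -0.0151
scene5 -0.05 12 0.0935 -0.0167
scene5 -0.03 12 0.0952 -0.0156
scene5 0.02 8 0.0947 -0.0196
scene5 0.05 10 0.0968 -0.0185
scene5 0.07 13 0.0982 -0.0191
side6 -0.07 10 0.0957 -0.0006
side6 -0.05 12 0.0938 -0.0001
side6 -0.03 15 0.0979 -0.0046
side6 0.02 16 0.098 -0.0018
side6 0.05 16 0.0999 -0.0026
side6 0.07 16 0.0996 -0.0036
scene6 -0.07 4 0.0937 0.0033
scene6 -0.05 10 0.0936 0.0035
scene6 -0.03 11 0.0946 0.004
scene6 0.02 11 0.0945 0.003
scene6 0.05 11 0.0961 0.0046
scene6 0.07 11 0.0983 0.0076
```

View pics/c8.png

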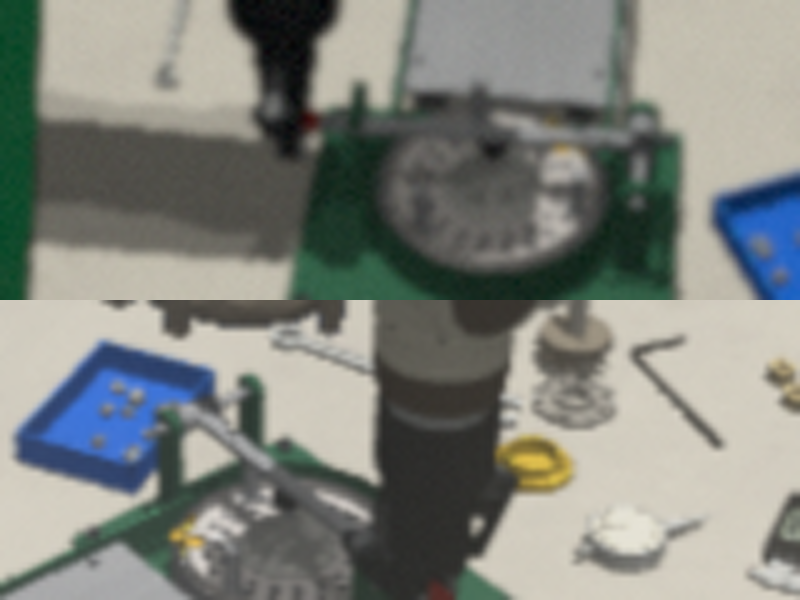

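The bar has moved about 21–22 mm, still level and now passing the catch post at side crop (358,110). I push a little more to feel the end stop.

Call:
step_arm(targets=[[0.1,[0.3,1.5,0],[0,0,0]],[0.1,[0.6,3,0],[0,0,0]],[0.1,[0.6,3,0],[0,0,0]]])

```text
time: 13.75
ee_pos: [0.4276, -0.0971, 0.0618]
tcp_rot: [-179.9, 0.1, 167.7]
wrist_force: [5.4, -8.0, 2.1]
opening: 0.0156
grasp_force: 30.8
```

Call:
step_arm(targets=[[0.1,[0.3,1.5,0],[0,0,0]],[0.1,[0.6,3,0],[0,0,0]],[0.1,[0.6,3,0],[0,0,0]]])

```text
time: 14.05
ee_pos: [0.4276, -0.0966, 0.0618]
tcp_rot: [-179.5, 0.1, 167.6]
wrist_force: [1.0, -25.8, 1.4]
opening: 0.0158
grasp_force: 33.1
```

The end stop is felt at 26 N. I ease off, let the bar rise against the lip and release.

Call:
step_arm(targets=[[0.1,[-0.7,-3.5,0],[0,0,0]],[0.1,[-0.7,-3.5,3],[0,0,0]],[0.1,[-0.7,-3.5,6],[0,0,0]],[0.1,[-0.7,-3.5,8],[0,0,0]],[0.1,[-0.7,-3.5,8],[0,0,0]]])

```text
time: 14.55
ee_pos: [0.4272, -0.0971, 0.0697]
tcp_rot: [-179.9, 0.0, 167.7]
wrist_force: [4.7, -4.5, -0.3]
opening: 0.0156
grasp_force: 30.7
```

Call:
step_arm(targets=[[0.25,[0,0,0],[0,0,0]],[0.4,[0,0,0],[0,0,0]],[0.5,[0,0,0],[0,0,0]],[0.5,[0,0,0],[0,0,0]]])

```text
time: 14.95
ee_pos: [0.4268, -0.0965, 0.0693]
tcp_rot: [180.0, -0.1, 167.8]
wrist_force: [-0.5, 0.2, 0.3]
opening: 0.043
grasp_force: 0.0
```

Released. Now I lift straight up and clear, then check the latch.

Call:
step_arm(targets=[[0.5,[0,0,30],[0,0,0]],[0.5,[0,0,70],[0,0,0]],[0.5,[0,0,120],[0,0,0]],[0.5,[-20,20,160],[0,0,0]],[0.5,[-50,60,190],[0,0,0]],[0.5,[-60,100,200],[0,0,0]],[0.5,[-60,130,200],[0,0,0]],[0.5,[-60,130,200],[0,0,0]]])

```text
time: 15.75
ee_pos: [0.3669, 0.0359, 0.2703]
tcp_rot: [179.9, 0.1, 168.0]
wrist_force: [1.3, -0.5, -0.2]
opening: 0.0429
grasp_force: 0.0
```

Run:
```python
from h import *
o=bot.get_obs();print(o['ee_pos'],o['time'])
snap('side','side7');snap('scene','scene7')
p=proj('side7',[.5,-.14,.09]).astype(int); q=proj('scene7',[.5,-.14,.09]).astype(int)
c=np.zeros((600,800,3),np.uint8)
c[:300]=cv2.resize(cv2.imread('pics/side7.png')[p[1]-30:p[1]+30,p[0]-80:p[0]+80],(800,300),interpolation=cv2.INTER_CUBIC)
c[300:]=cv2.resize(cv2.imread('pics/scene7.png')[q[1]-35:q[1]+25,q[0]-80:q[0]+80],(800,300),interpolation=cv2.INTER_CUBIC)
cv2.imwrite('pics/c9.png',c)
for f in('side7','scene7'):
    s=np.load(f'pics/{f}.npz');K,R,t,d=s['K'],s['R'],s['t'],s['d']
    v,u=np.mgrid[:384,:512]
    X=((np.stack([(u-K[0,2])/K[0,0],(v-K[1,2])/K[1,1],np.ones_like(u)],-1)*d[...,None]-t)@R)-[.5626,-.132,0]
    cx=X[...,0]*.977-X[...,1]*.211; cy=X[...,0]*.211+X[...,1]*.977; z=X[...,2]
    for x0 in(-.14,-.07,-.05,-.03,0.02,.05,.07):
        m=(abs(cx-x0)<.006)&(abs(cy+.01)<.03)&(z>.088)&(z<.11); print(f,x0,m.sum(),np.median(z[m]).round(4) if m.any() else '',np.median(cy[m]).round(4) if m.any() else '')
```

```text
[0.36685534 0.03585071 0.27028009] 15.75
side7 -0.14 18 0.1029 -0.0023
side7 -0.07 13 0.1019 -0.0019
side7 -0.05 12 0.1003 -0.0011
side7 -0.03 15 0.1007 -0.0012
side7 0.02 16 0.1 -0.001
side7 0.05 16 0.0993 0.0005
side7 0.07 16 0.1006 -0.0017
scene7 -0.14 18 0.1028 0.0082
scene7 -0.07 11 0.0997 0.005
scene7 -0.05 13 0.0989 0.0063
scene7 -0.03 13 0.0996 0.0078
scene7 0.02 10 0.0984 0.0058
scene7 0.05 11 0.098 0.0034
scene7 0.07 11 0.0981 0.0056
```

View pics/c9.png

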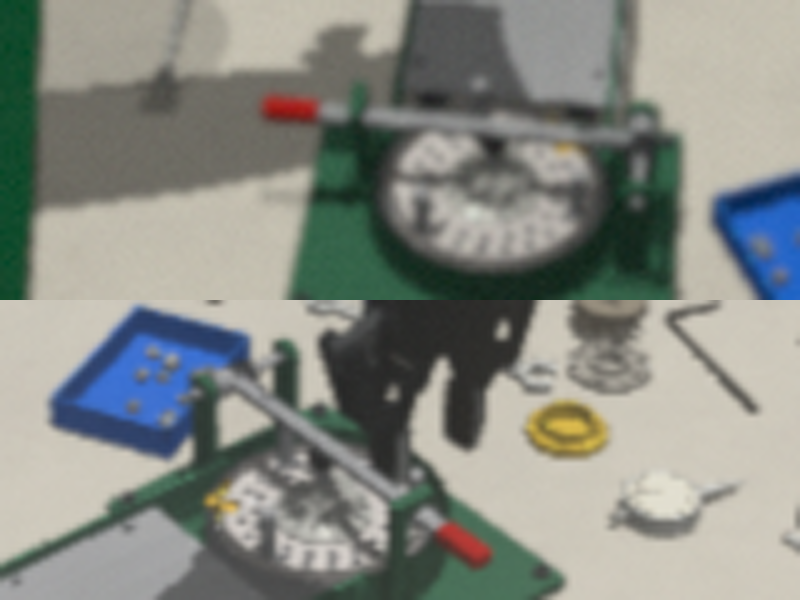

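The bar passes through the catch at side crop (358,110) with its red grip free beyond it. It stays level, about 22 mm along its slide, and the tray lies flat with nothing touching it. I hand it in.

```bash
python3 -c "
from workcell import bot
print(bot.job_done())"
```

```text
the job is handed in; nothing more can be done
None
```

The job is handed in: by camera and force readings the tray lies flat over the drive key, and the hold-down bar stayed latched under the catch after release, at about 16 s of the allowed 72 s.

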